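# Point out the stray pliers and their free hook

### The job

Show where the stray pliers belong: point down at the pliers left lying on the steel work surface, holding your fingertips about three centimetres above them for two seconds, and then point down in the same way at the one hook on the rail that has nothing hanging on it. Finish there, still pointing at the free hook from above for at least two seconds before you end. Only point: touch, lift or shift nothing at any time.

Things in the scene. Friction and masses are not known exactly. Their poses are not given: they have to be found in the camera images.
- stray_pliers: Combination pliers with steel head and two black-sleeved handles, lying flat on the work surface (z = 0): 153 mm long, 55 mm over the handles, 12 mm thick. Origin at the middle of the length, on the underside; x points to the nose, z up. The pivot is at x = +33 mm.
- free_hook_mid (a point): Middle of the one empty hook, on its peg's centre line: a level steel peg, 8 mm thick, 60 mm long, from the rail towards the robot (-x here), turned up at its end. The tip is 29 mm from this point, its top 18 mm higher. x along the peg to the rail, z up. The rail's flat bar is 30 mm behind, its top 14 mm higher (hook clip 19 mm). Which of the three hooks is empty varies.
- longnose_pliers: Long-nose pliers hanging loose on another hook, nose up, handles down on either side of the peg; origin at the middle of that hook's peg, x away from the robot, z up. They reach 72 mm above and 93 mm below the origin, 27 mm to either side, 6 mm to front and back.
- slipjoint_pliers: Slip-joint pliers, broad head, hanging in the same way on the third hook; origin at the middle of that hook's peg, same axes. They reach 62 mm above and 93 mm below, 27 mm to either side.
- deburring_tool: Bystander: deburring tool with round green plastic handle and thin hooked steel blade, lying flat, 155 mm long, 16 mm thick; origin at its middle on the underside, x to the blade.
- scraper: Bystander: scraper with black flat handle and 38 mm wide steel blade, lying flat, 156 mm long, 16 mm high; origin at its middle on the underside, x to the blade.
- mug: Bystander: white ceramic mug, standing upright, 82 mm across, 92 mm high, handle on its +y side; origin at the centre of its underside.
Mind the look-alikes: they are no part of the job. Leave any pink or red look-alike of the stray_pliers alone.

How it is judged:
By the outcome, as a careful person would: the job done as asked, in the order asked, and still so for the second after the job is handed in, with the robot touching nothing.
It also fails if it takes over 48 s, if anything falls off the work surface, if the arm or the gripper's body presses on something with over 40 N, if the wrist force passes 120 N, or if a joint passes its speed limit or range.

### The arm

A 6-joint arm with a two-finger parallel gripper is mounted at the origin on the work surface. World frame = base frame: x ahead of the robot, y to its left, z up, the work surface at z = 0. Lengths are in m, angles in rad, forces in N, time in s.
With the tool pointing down it reaches from about 0.4 to 0.825 m from the base axis. Payload 7 kg.
Tool frame: the origin (TCP) lies on the centre line of the jaws, within the pads' length; the fingertips stand 22 mm ahead of it and the grasp point (between the pads) lies 3 mm ahead of it (env.tip_reach is the distance from the TCP to the fingertips, in m); z points along the fingers, y is the line along which they close (so a half turn about z gives the same grasp; the last joint's range is limited). The gripper opens to 88 mm and grips with 3 to 60 N. Pads are 19 mm wide; open, the fingers measure 130 mm over their backs; the gripper's body (78 mm by 193 mm) begins 47 mm behind the grasp point.
Start: joints at [-1.025, 0.359, 0.012, 0, -1.224, -0.288], TCP at [0.172, -0.653, 0.249] pointing down, gripper open.
Joint ranges: [-3.07, 3.07], [-1.43, 2.12], [-1.02, 1.25], [-3.03, 1.67], [-3.05, -0], [-3.03, 3.03]. Speed limits (rad/s): [2.39, 2.39, 3.01, 3.14, 3.14, 3.14].

### API

Orientations are given as a unit quaternion [w, x, y, z].
In Python, from workcell import env gives the robot as it stands.
- The arm moves only by the tool servo_tool, never from a script. Its argument "moves" is a list of rows, each a list of 7 numbers: the finger opening in m, from 0 to 0.0876, then the shift along the tool's x, y, z in m, then the turn, a rotation vector about the tool's x, y, z in rad. A call has 1 to 20 rows; each row is the pose to reach, as a shift and turn from the pose commanded when the call began, along the tool's axes at that moment; what a row does not reach only later rows make up. A row lasts 1/12 s, in which the tool goes at most 41.7 mm and 7.16 degrees, less where a joint would pass 70% of its speed; a pose out of reach is approached as far as the arm can. A call with a gripper value outside its range is refused whole. The fingers move at their own pace and stop on an object; "grip_force" is the grip in N (left out, the last holds). Time passes only in rows, so rows that repeat a pose let the fingers close. It gives the time, the measured TCP pose, the force, the opening and the grip force at its end, in the units of the state.
- env.get_state(): the state, without advancing time (a new reading comes with each control period).
- env.grab_frame(name): name is "scene" or "top"; returns a dict with "frame" (420x560x3 uint8, red, green, blue), "depth" (420x560 float32, m along the optical axis (not along the pixel's ray), 0 where there is no reading), "fovy" (degrees; the focal length in pixels is half the picture's height over the tangent of half this angle, whatever the lens; pixels are square), "cx", "cy" (the principal point, pixels), "xyz" and "orientation" of the camera in the world. Camera axes: x right, y up, looking along -z (the intrinsics and any distortion apply to the point x, -y, -z); pixel columns grow to the right and rows downward; lengths in m; the calibration is good to about 2 mm. A picture is of the moment at which its call begins.
- env.close_job(): hands the job in; it is judged then, once.
Trained networks look in a picture, given as the dict that the camera call returned (one of the last four; its "shot" number tells which), for a name from the list of things; names that differ only in an ending like _2 or _b are one class to them, and where a whole thing is asked for, a point or a joint stands for the part that bears it (a point fixed in the world has none). Each returns a list of dicts, best first, with "p" (0 to 1); they miss things now and then, are a little off and sometimes report something else, mostly with a low value. They report only what shows in the picture. A call takes as long as a camera call. They do not tell look-alikes from the thing itself.
- env.spot_in(picture, label): "centre" ([column, row] in pixels, amid what is visible of it).
- env.outline_of(picture, label): "region" (420x560 bool, what is visible of it) and "centre" ([column, row] in pixels, amid what is visible of it).
The state is a dict: "clock": time; "joint_positions": joint angles; "joint_vel": joint speeds; "tau": joint torques, N m; "eef_pos": TCP position; "orientation": TCP orientation; "wrist_force": force on the tool from outside, world axes, zero at the start; "ft_torque": the same for the moment, N m; "finger_gap": finger opening in m; "grasp_force": force on a finger pad.
Only numpy, scipy, OpenCV 4.12 (cv2) and the standard library are available. Lean on these libraries where they do the work, as an engineer would, in place of code of your own. Each camera call takes 0.05 s, during which the arm holds its last target. There are 200 camera calls.

## Working session

There is one attempt and no reset: what is moved stays moved. The work goes in short steps, Python scripts to look and compute and a tool call to move; the robot and the scene stay as the last step left them, time stands still between calls to the robot, and variables do not carry over. Pictures are saved under pics/ and viewed, at most 10 in all, crops included, and the job is handed in when it is done.

Besides the shell and the picture viewer there is one more tool, called after "Emit:" by a JSON object that holds its "name" and its "arguments", one argument or row to a line. servo_tool: Moves the arm, as the interface text tells. Its arguments: {"type":"object","properties":{"moves":{"type":"array","items":{"type":"array","items":{"type":"number"}}},"grip_force":{"type":"number"}},"required":["moves"]}

```bash
mkdir -p pics
cat > h.py <<'E'
import numpy as np, cv2, pickle
from scipy.spatial.transform import Rotation as R
from workcell import env
def rot(q): return R.from_quat([q[1],q[2],q[3],q[0]]).as_matrix()
def pts(p):
    d=p["depth"]; h,w=d.shape; f=h/2/np.tan(np.radians(p["fovy"])/2)
    c,r=np.meshgrid(np.arange(w),np.arange(h))
    P=np.stack([(c-p["cx"])/f*d,-(r-p["cy"])/f*d,-d],-1)
    return P@rot(p["orientation"]).T+np.array(p["xyz"])
E
python3 - <<'E'
from h import *
for n in ("scene","top"):
    p=env.grab_frame(n); print(n,{k:v for k,v in p.items() if k not in("frame","depth")})
    cv2.imwrite(f"pics/{n}.png",p["frame"][:,:,::-1]); W=pts(p)
    pickle.dump(p,open(f"{n}.pkl","wb"))
    for l in ["stray_pliers","longnose_pliers","slipjoint_pliers","free_hook_mid","mug","scraper","deburring_tool"]:
        try:
            for o in env.outline_of(p,l)[:3]:
                m=o["region"]&(p["depth"]>0); print(l,round(o["p"],2),np.round(o["centre"]),np.median(W[m],0).round(3),m.sum())
        except Exception as e: print(l,e)
E
```

```text
scene {'fovy': 50.83902429103005, 'cx': 279.07198617149044, 'cy': 211.14712847537723, 'xyz': array([1.16294099, 0.31386508, 0.93265447]), 'orientation': array([0.48039791, 0.1950188 , 0.3203858 , 0.79280417]), 'shot': 1}
stray_pliers 0.82 [238. 227.] [ 0.466 -0.187  0.009] 314
stray_pliers 0.61 [251. 180.] [ 0.287 -0.236  0.009] 329
stray_pliers 0.54 [168. 163.] [ 0.358 -0.517  0.009] 295
longnose_pliers 0.68 [270. 251.] [0.639 0.016 0.184] 356
slipjoint_pliers 0.62 [222. 232.] [ 0.642 -0.1    0.186] 377
free_hook_mid 0.69 [305. 272.] [0.646 0.106 0.179] 129
mug 0.79 [440. 283.] [0.451 0.374 0.055] 1610
scraper 0.94 [297. 245.] [0.461 0.005 0.007] 432
deburring_tool 0.71 [360. 273.] [0.466 0.194 0.012] 262
top {'fovy': 55.421885116046916, 'cx': 282.95838860857555, 'cy': 210.88535259218597, 'xyz': array([ 0.3514945 , -0.06949531,  1.30552802]), 'orientation': array([ 0.71605929,  0.04652332, -0.03853969, -0.69542028]), 'shot': 2}
stray_pliers 0.73 [328. 219.] [ 0.488 -0.203  0.01 ] 282
stray_pliers 0.64 [338. 281.] [ 0.284 -0.236  0.009] 362
stray_pliers 0.63 [427. 260.] [ 0.357 -0.519  0.01 ] 349
slipjoint_pliers 0.59 [302. 159.] [ 0.635 -0.101  0.189] 130
mug 0.77 [145. 230.] [0.43  0.388 0.034] 908
scraper 0.71 [262. 226.] [0.466 0.005 0.009] 257
deburring_tool 0.66 [206. 221.] [0.469 0.193 0.013] 120
```

View pics/scene.png

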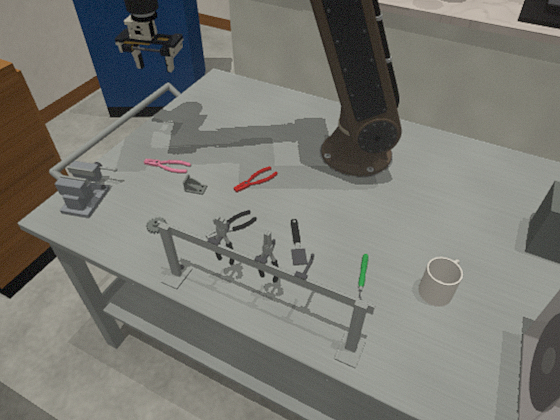

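View pics/top.png

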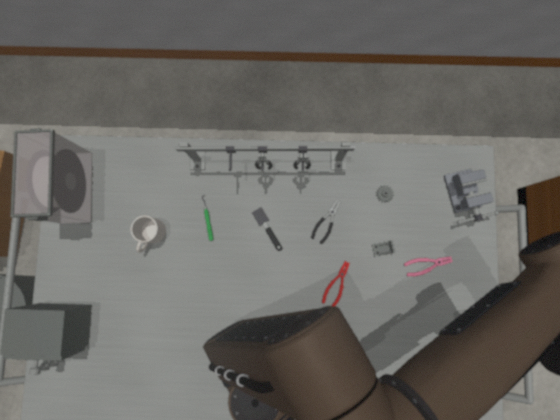

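The scene view shows black-handled pliers at (235,222), red ones at (256,180) and pink ones at (167,164). The empty hook is at (308,265), at the mug end of the rail. In the top view the black pliers are at (326,222) and the empty hook is near (231,157).

Run:
```python
from h import *
for n in ("top","scene"):
    p=pickle.load(open(n+".pkl","rb")); W=pts(p); X,Y,Z=W[...,0],W[...,1],W[...,2]; ok=p["depth"]>0
    m=ok&(abs(X-.48)<.1)&(abs(Y+.195)<.09)&(Z>.005)&(Z<.02)
    if n=="scene": m&=(X<.56)
    q=W[m][:,:2].astype(np.float32); print(n,"pliers",len(q),q.mean(0),q.min(0),q.max(0),cv2.minAreaRect(q), np.median(Z[ok&(abs(X-.48)<.12)&(abs(Y+.08)<.03)]))
    m=ok&(X>.5)&(X<.8)&(abs(Y)<.25)&(Z>.14)&(Z<.3)
    for y0 in np.arange(-.2,.2,.01):
        s=W[m&(Y>=y0)&(Y<y0+.01)]
        if len(s): print(round(y0,3),len(s),s[:,0].min().round(3),s[:,0].max().round(3),s[:,2].min().round(3),s[:,2].max().round(3))
    mm=m&(Y>.04)&(Y<.17)&(X<np.percentile(X[m],97)-.0)
    s=W[mm&(X<.672)]; s=s[np.argsort(s[:,0])]; print(s.round(3)[::3])
p=pickle.load(open("top.pkl","rb"));s=pickle.load(open("scene.pkl","rb"))
a=cv2.resize(p["frame"][130:260,180:380],None,fx=4,fy=4,interpolation=2)[:,:800]
cv2.imwrite("pics/topc.png",a[:,:,::-1])
a=cv2.resize(s["frame"][200:300,200:350],None,fx=5,fy=5,interpolation=2)
cv2.imwrite("pics/scc.png",a[:,:,::-1])
st=env.get_state(); print(st["eef_pos"],rot(st["orientation"]).round(3),st["finger_gap"],st["clock"])
```

```text
top pliers 325 [ 0.48064557 -0.19356668] [ 0.39690408 -0.27888784] [ 0.57744247 -0.11641706] ((0.49041181802749634, -0.1915615051984787), (0.18066728115081787, 0.1604791283607483), 4.668982982635498) -0.0012956397318903967
-0.2 18 0.674 0.68 0.159 0.184
-0.19 17 0.673 0.679 0.16 0.19
-0.18 18 0.673 0.68 0.161 0.185
-0.17 16 0.672 0.68 0.158 0.186
-0.16 18 0.672 0.679 0.16 0.184
-0.15 16 0.672 0.678 0.159 0.185
-0.14 19 0.672 0.679 0.16 0.185
-0.13 31 0.632 0.679 0.144 0.222
-0.12 52 0.633 0.677 0.143 0.232
-0.11 83 0.607 0.676 0.167 0.23
-0.1 56 0.633 0.676 0.145 0.229
-0.09 31 0.632 0.674 0.14 0.226
-0.08 12 0.67 0.674 0.161 0.187
-0.07 16 0.669 0.674 0.157 0.186
-0.06 12 0.67 0.674 0.157 0.184
-0.05 16 0.669 0.673 0.161 0.185
-0.04 12 0.668 0.673 0.158 0.186
-0.03 14 0.668 0.673 0.163 0.187
-0.02 16 0.634 0.672 0.143 0.185
-0.01 34 0.628 0.672 0.146 0.185
0.0 71 0.604 0.673 0.157 0.241
0.01 66 0.604 0.673 0.159 0.242
0.02 33 0.628 0.672 0.145 0.2
0.03 17 0.632 0.671 0.149 0.184
0.04 14 0.666 0.671 0.161 0.186
0.05 12 0.666 0.671 0.158 0.187
0.06 14 0.665 0.671 0.159 0.185
0.07 13 0
[... 7877 characters left out ...]
[0.671 0.051 0.171]
 [0.671 0.082 0.177]
 [0.671 0.111 0.189]
 [0.671 0.068 0.164]
 [0.671 0.068 0.157]
 [0.671 0.098 0.187]
 [0.671 0.044 0.156]
 [0.671 0.091 0.186]
 [0.671 0.11  0.17 ]
 [0.671 0.042 0.165]
 [0.671 0.082 0.17 ]
 [0.671 0.089 0.164]
 [0.671 0.051 0.179]
 [0.671 0.059 0.158]
 [0.671 0.061 0.167]
 [0.671 0.059 0.183]
 [0.671 0.059 0.169]
 [0.671 0.1   0.189]
 [0.671 0.049 0.167]
 [0.672 0.049 0.174]
 [0.672 0.08  0.158]
 [0.672 0.063 0.176]
 [0.672 0.061 0.175]
 [0.672 0.068 0.176]
 [0.672 0.047 0.162]
 [0.672 0.075 0.177]
 [0.672 0.044 0.164]]
[ 0.17210018 -0.65266323  0.24858731] [[-0.967 -0.255  0.   ]
 [-0.255  0.967 -0.   ]
 [-0.    -0.    -1.   ]] 0.0876833768196472 0.8
```

View pics/topc.png

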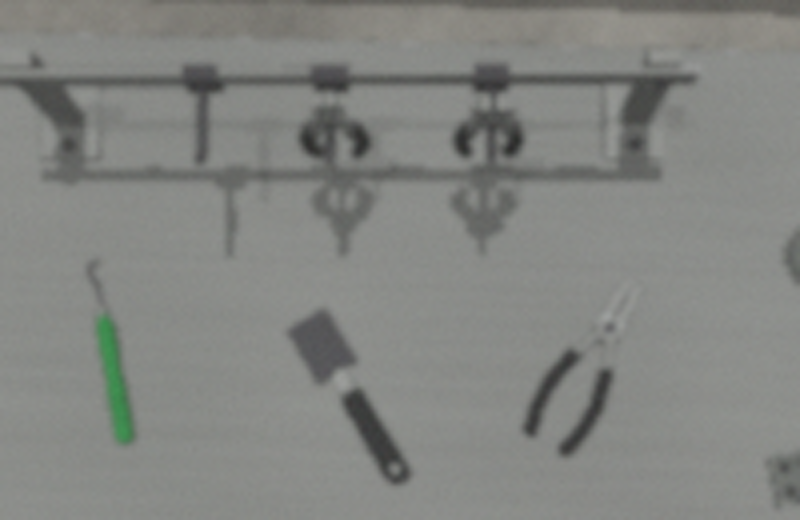

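View pics/scc.png

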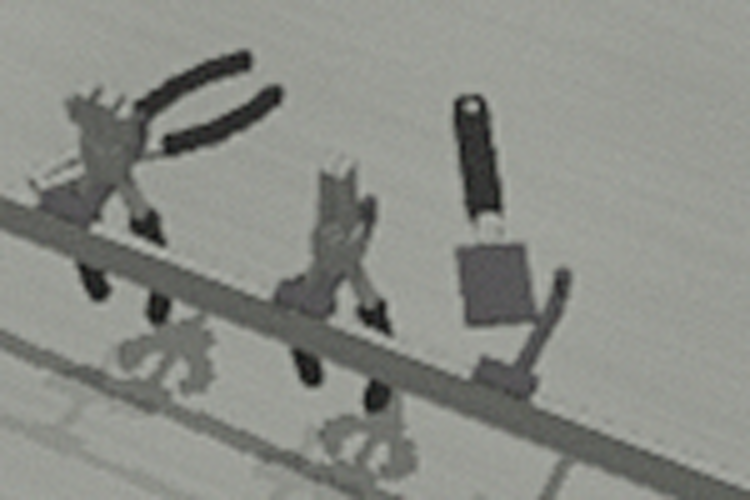

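The crops confirm it. The black pliers lie with the nose at top crop (632,285), pivot (612,327) and handles to lower left. The bare hook is at top crop (202,120), with its clip at (202,75).

Point targets for the fingertips:
- **Pliers:** (0.496, -0.200, 0.042)
- **Hook:** (0.633, 0.105, 0.204)

I'll nearly close the fingers into a pointer and go over the pliers at constant height.

Emit:
{"name": "servo_tool", "arguments": {
  "moves": [
    [0.01, -0.012, 0.01, 0, 0, 0, 0],
    [0.01, -0.036, 0.03, 0, 0, 0, 0],
    [0.01, -0.06, 0.05, 0, 0, 0, 0],
    [0.01, -0.084, 0.07, 0, 0, 0, 0],
    [0.01, -0.108, 0.09, 0, 0, 0, 0],
    [0.01, -0.132, 0.11, 0, 0, 0, 0],
    [0.01, -0.156, 0.13, 0, 0, 0, 0],
    [0.01, -0.18, 0.149, 0, 0, 0, 0],
    [0.01, -0.204, 0.169, 0, 0, 0, 0],
    [0.01, -0.228, 0.189, 0, 0, 0, 0],
    [0.01, -0.252, 0.209, 0, 0, 0, 0],
    [0.01, -0.276, 0.229, 0, 0, 0, 0],
    [0.01, -0.3, 0.249, 0, 0, 0, 0],
    [0.01, -0.324, 0.269, 0, 0, 0, 0],
    [0.01, -0.35, 0.29, 0, 0, 0, 0],
    [0.01, -0.376, 0.312, 0, 0, 0, 0],
    [0.01, -0.402, 0.333, 0, 0, 0, 0],
    [0.01, -0.42, 0.348, 0, 0, 0, 0],
    [0.01, -0.429, 0.355, 0, 0, 0, 0],
    [0.01, -0.429, 0.355, 0, 0, 0, 0]
  ],
  "grip_force": 3
}}

```text
clock: 2.47
eef_pos: [0.4975, -0.198, 0.2486]
orientation: [0.0, -0.13, 0.992, 0.0]
wrist_force: [-1.0, -0.4, 0.1]
finger_gap: 0.0102
grasp_force: 0.0
```

Emit:
{"name": "servo_tool", "arguments": {
  "moves": [
    [0.01, 0.001, -0.002, 0.008, 0, 0, 0],
    [0.01, 0.001, -0.002, 0.025, 0, 0, 0],
    [0.01, 0.001, -0.002, 0.045, 0, 0, 0],
    [0.01, 0.001, -0.002, 0.065, 0, 0, 0],
    [0.01, 0.001, -0.002, 0.085, 0, 0, 0],
    [0.01, 0.001, -0.002, 0.105, 0, 0, 0],
    [0.01, 0.001, -0.002, 0.125, 0, 0, 0],
    [0.01, 0.001, -0.002, 0.145, 0, 0, 0],
    [0.01, 0.001, -0.002, 0.16, 0, 0, 0],
    [0.01, 0.001, -0.002, 0.172, 0, 0, 0],
    [0.01, 0.001, -0.002, 0.18, 0, 0, 0],
    [0.01, 0.001, -0.002, 0.184, 0, 0, 0],
    [0.01, 0.001, -0.002, 0.184, 0, 0, 0],
    [0.01, 0.001, -0.002, 0.184, 0, 0, 0]
  ]
}}

```text
clock: 3.63
eef_pos: [0.4959, -0.2027, 0.0649]
orientation: [0.0, -0.128, 0.992, -0.0]
wrist_force: [-1.0, 0.5, 1.0]
finger_gap: 0.0099
grasp_force: 0.0
```

Run:
```python
from h import *
s=env.get_state(); print(s["clock"],s["eef_pos"],s["wrist_force"],env.tip_reach)
p=env.grab_frame("scene"); cv2.imwrite("pics/s2.png",cv2.resize(p["frame"][120:320,100:360],None,fx=3,fy=3)[:,:,::-1])
```

```text
3.6333 [ 0.49590315 -0.20265476  0.06486124] [-0.95115146  0.46537263  1.01245042] 0.022
```

View pics/s2.png

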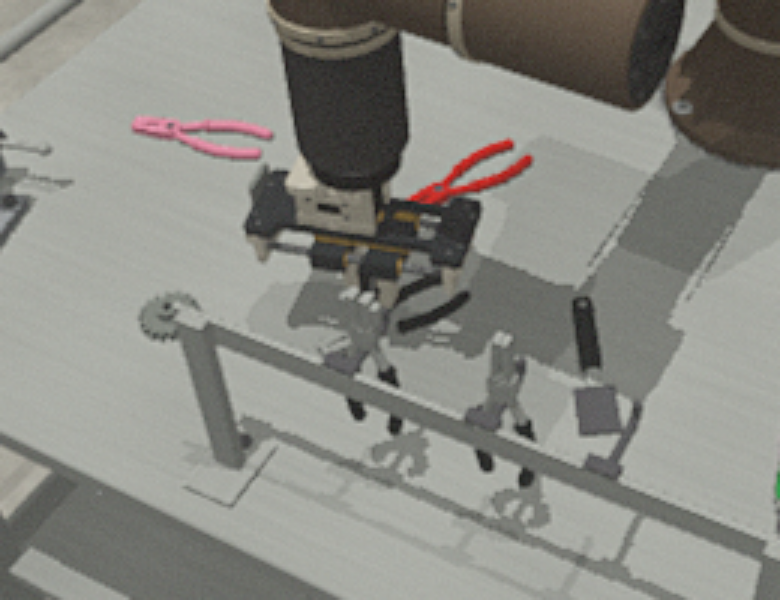

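The closed fingertips (crop ≈ (375,300)) hover over the black pliers, clear of everything. I'll hold here.

Emit:
{"name": "servo_tool", "arguments": {
  "moves": [
    [0.01, 0, 0, 0, 0, 0, 0],
    [0.01, 0, 0, 0, 0, 0, 0],
    [0.01, 0, 0, 0, 0, 0, 0],
    [0.01, 0, 0, 0, 0, 0, 0],
    [0.01, 0, 0, 0, 0, 0, 0],
    [0.01, 0, 0, 0, 0, 0, 0],
    [0.01, 0, 0, 0, 0, 0, 0],
    [0.01, 0, 0, 0, 0, 0, 0],
    [0.01, 0, 0, 0, 0, 0, 0],
    [0.01, 0, 0, 0, 0, 0, 0],
    [0.01, 0, 0, 0, 0, 0, 0],
    [0.01, 0, 0, 0, 0, 0, 0],
    [0.01, 0, 0, 0, 0, 0, 0],
    [0.01, 0, 0, 0, 0, 0, 0],
    [0.01, 0, 0, 0, 0, 0, 0],
    [0.01, 0, 0, 0, 0, 0, 0],
    [0.01, 0, 0, 0, 0, 0, 0],
    [0.01, 0, 0, 0, 0, 0, 0],
    [0.01, 0, 0, 0, 0, 0, 0],
    [0.01, 0, 0, 0, 0, 0, 0]
  ]
}}

```text
clock: 5.35
eef_pos: [0.4959, -0.2022, 0.0646]
orientation: [0.0, -0.129, 0.992, -0.0]
wrist_force: [0.1, -0.3, -0.2]
finger_gap: 0.0101
grasp_force: 0.0
```

Emit:
{"name": "servo_tool", "arguments": {
  "moves": [
    [0.01, 0, 0, 0, 0, 0, 0],
    [0.01, 0, 0, 0, 0, 0, 0],
    [0.01, 0, 0, 0, 0, 0, 0],
    [0.01, 0, 0, 0, 0, 0, 0],
    [0.01, 0, 0, 0, 0, 0, 0],
    [0.01, 0, 0, 0, 0, 0, 0],
    [0.01, 0, 0, 0, 0, 0, 0],
    [0.01, 0, 0, 0, 0, 0, 0],
    [0.01, 0, 0, 0, 0, 0, 0],
    [0.01, 0, 0, 0, 0, 0, 0],
    [0.01, 0, 0, 0, 0, 0, 0],
    [0.01, 0, 0, 0, 0, 0, 0],
    [0.01, 0, 0, 0, 0, 0, 0],
    [0.01, 0, 0, 0, 0, 0, 0],
    [0.01, 0, 0, 0, 0, 0, 0],
    [0.01, 0, 0, 0, 0, 0, 0]
  ]
}}

```text
clock: 6.68
eef_pos: [0.4959, -0.2022, 0.0646]
orientation: [-0.0, -0.129, 0.992, 0.0]
wrist_force: [-0.2, 0.2, -0.2]
finger_gap: 0.0104
grasp_force: 0.0
```

Emit:
{"name": "servo_tool", "arguments": {
  "moves": [
    [0.01, 0, 0, -0.008, 0, 0, 0],
    [0.01, 0, 0, -0.025, 0, 0, 0],
    [0.01, 0, 0, -0.05, 0, 0, 0],
    [0.01, 0, 0, -0.075, 0, 0, 0],
    [0.01, 0, 0, -0.1, 0, 0, 0],
    [0.01, 0, 0, -0.125, 0, 0, 0],
    [0.01, 0, 0, -0.15, 0, 0, 0],
    [0.01, 0, 0, -0.175, 0, 0, 0],
    [0.01, 0, 0, -0.2, 0, 0, 0],
    [0.01, 0, 0, -0.22, 0, 0, 0],
    [0.01, 0, 0, -0.235, 0, 0, 0],
    [0.01, 0, 0, -0.245, 0, 0, 0],
    [0.01, 0, 0, -0.25, 0, 0, 0],
    [0.01, 0, 0, -0.25, 0, 0, 0],
    [0.01, 0, 0, -0.25, 0, 0, 0]
  ]
}}

```text
clock: 7.93
eef_pos: [0.4956, -0.2021, 0.3139]
orientation: [-0.0, -0.128, 0.992, 0.0]
wrist_force: [0.8, 0.1, -0.3]
finger_gap: 0.0099
grasp_force: 0.0
```

Run:
```python
from h import *
s=env.get_state(); Q=rot(s["orientation"]); print(s["clock"],s["eef_pos"],Q.round(3),s["joint_positions"],Q.T@(np.array([.633,.105,.226])-s["eef_pos"]))
```

```text
7.9333 [ 0.49556151 -0.20207937  0.31390311] [[-0.967 -0.255 -0.001]
 [-0.255  0.967  0.   ]
 [ 0.001  0.001 -1.   ]] [-2.09588532e-02  9.05486509e-02 -1.88984188e-01 -4.40065150e-04
 -1.29208860e+00 -1.29205099e+00] [-0.21121188  0.26186365  0.08792612]
```

Emit:
{"name": "servo_tool", "arguments": {
  "moves": [
    [0.01, -0.007, 0.009, 0, 0, 0, 0],
    [0.01, -0.021, 0.026, 0, 0, 0, 0],
    [0.01, -0.039, 0.048, 0, 0, 0, 0],
    [0.01, -0.057, 0.071, 0, 0, 0, 0],
    [0.01, -0.075, 0.093, 0, 0, 0, 0],
    [0.01, -0.093, 0.115, 0, 0, 0, 0],
    [0.01, -0.111, 0.138, 0, 0, 0, 0],
    [0.01, -0.129, 0.16, 0, 0, 0, 0],
    [0.01, -0.147, 0.182, 0, 0, 0, 0],
    [0.01, -0.165, 0.205, 0, 0, 0, 0],
    [0.01, -0.183, 0.227, 0, 0, 0, 0],
    [0.01, -0.198, 0.245, 0, 0, 0, 0],
    [0.01, -0.207, 0.257, 0, 0, 0, 0],
    [0.01, -0.211, 0.262, 0, 0, 0, 0],
    [0.01, -0.211, 0.262, 0, 0, 0, 0],
    [0.01, -0.211, 0.262, 0, 0, 0, 0],
    [0.01, -0.211, 0.262, 0, 0, 0, 0]
  ]
}}

```text
clock: 9.35
eef_pos: [0.6328, 0.104, 0.3146]
orientation: [-0.0, -0.128, 0.992, -0.0]
wrist_force: [0.4, -0.8, -0.3]
finger_gap: 0.01
grasp_force: 0.0
```

Run:
```python
from h import *
s=env.get_state(); Q=rot(s["orientation"]); print(s["clock"],s["eef_pos"],Q.T@(np.array([.633,.105,.226])-s["eef_pos"]))
```

```text
9.35 [0.63276377 0.10403586 0.31459247] [-0.00049488  0.00088228  0.08859225]
```

Emit:
{"name": "servo_tool", "arguments": {
  "moves": [
    [0.01, 0, 0.001, 0.005, 0, 0, 0],
    [0.01, 0, 0.001, 0.015, 0, 0, 0],
    [0.01, 0, 0.001, 0.028, 0, 0, 0],
    [0.01, 0, 0.001, 0.042, 0, 0, 0],
    [0.01, 0, 0.001, 0.056, 0, 0, 0],
    [0.01, 0, 0.001, 0.068, 0, 0, 0],
    [0.01, 0, 0.001, 0.078, 0, 0, 0],
    [0.01, 0, 0.001, 0.084, 0, 0, 0],
    [0.01, 0, 0.001, 0.087, 0, 0, 0],
    [0.01, 0, 0.001, 0.088, 0, 0, 0],
    [0.01, 0, 0.001, 0.088, 0, 0, 0],
    [0.01, 0, 0.001, 0.088, 0, 0, 0]
  ]
}}

```text
clock: 10.35
eef_pos: [0.6333, 0.106, 0.2272]
orientation: [0.001, -0.129, 0.992, 0.0]
wrist_force: [0.7, -0.3, 0.8]
finger_gap: 0.0099
grasp_force: 0.0
```

Run:
```python
from h import *
s=env.get_state(); print(s["clock"],s["eef_pos"],s["wrist_force"])
p=env.grab_frame("scene"); cv2.imwrite("pics/s3.png",cv2.resize(p["frame"][120:320,140:400],None,fx=3,fy=3)[:,:,::-1])
```

```text
10.35 [0.63325792 0.10598633 0.22724631] [ 0.67855535 -0.25447472  0.77412441]
```

View pics/s3.png

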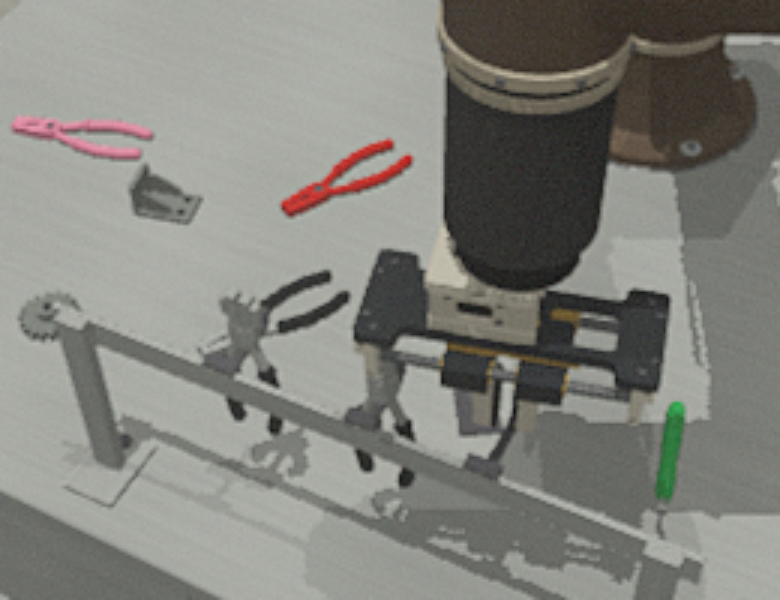

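The fingers sit directly above the empty hook, which shows through their 10 mm gap at crop (510,420). The gripper body is clear of the hanging pliers, and nothing has moved. I'll hold, then hand in.

Emit:
{"name": "servo_tool", "arguments": {
  "moves": [
    [0.01, 0, 0, 0, 0, 0, 0],
    [0.01, 0, 0, 0, 0, 0, 0],
    [0.01, 0, 0, 0, 0, 0, 0],
    [0.01, 0, 0, 0, 0, 0, 0],
    [0.01, 0, 0, 0, 0, 0, 0],
    [0.01, 0, 0, 0, 0, 0, 0],
    [0.01, 0, 0, 0, 0, 0, 0],
    [0.01, 0, 0, 0, 0, 0, 0],
    [0.01, 0, 0, 0, 0, 0, 0],
    [0.01, 0, 0, 0, 0, 0, 0],
    [0.01, 0, 0, 0, 0, 0, 0],
    [0.01, 0, 0, 0, 0, 0, 0],
    [0.01, 0, 0, 0, 0, 0, 0],
    [0.01, 0, 0, 0, 0, 0, 0],
    [0.01, 0, 0, 0, 0, 0, 0],
    [0.01, 0, 0, 0, 0, 0, 0],
    [0.01, 0, 0, 0, 0, 0, 0],
    [0.01, 0, 0, 0, 0, 0, 0],
    [0.01, 0, 0, 0, 0, 0, 0],
    [0.01, 0, 0, 0, 0, 0, 0]
  ]
}}

```text
clock: 12.07
eef_pos: [0.6329, 0.1059, 0.2266]
orientation: [-0.0, -0.129, 0.992, -0.0]
wrist_force: [-0.8, 0.5, -0.1]
finger_gap: 0.0099
grasp_force: 0.0
```

Emit:
{"name": "servo_tool", "arguments": {
  "moves": [
    [0.01, 0, 0, 0, 0, 0, 0],
    [0.01, 0, 0, 0, 0, 0, 0],
    [0.01, 0, 0, 0, 0, 0, 0],
    [0.01, 0, 0, 0, 0, 0, 0],
    [0.01, 0, 0, 0, 0, 0, 0],
    [0.01, 0, 0, 0, 0, 0, 0],
    [0.01, 0, 0, 0, 0, 0, 0],
    [0.01, 0, 0, 0, 0, 0, 0],
    [0.01, 0, 0, 0, 0, 0, 0],
    [0.01, 0, 0, 0, 0, 0, 0],
    [0.01, 0, 0, 0, 0, 0, 0],
    [0.01, 0, 0, 0, 0, 0, 0],
    [0.01, 0, 0, 0, 0, 0, 0],
    [0.01, 0, 0, 0, 0, 0, 0],
    [0.01, 0, 0, 0, 0, 0, 0],
    [0.01, 0, 0, 0, 0, 0, 0]
  ]
}}

```text
clock: 13.4
eef_pos: [0.6329, 0.1059, 0.2266]
orientation: [0.0, -0.129, 0.992, 0.0]
wrist_force: [-0.5, 1.0, -0.4]
finger_gap: 0.0103
grasp_force: 0.0
```

```bash
python3 -c "
from workcell import env
s=env.get_state(); print(s['clock'],s['eef_pos'],s['wrist_force']); print(env.close_job())"
```

```text
13.4 [0.6329039  0.10587158 0.22658449] [-0.45924529  1.00083463 -0.40979611]
the job is handed in; nothing more can be done
None
```

I pointed at the stray pliers from about 3 cm above for 3 s, then at the free hook from above for 3 s; the job was handed in at 13.4 s still pointing there, with no sign of contact in the wrist force or pictures.

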